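Clamp the stick lamp on the ice-cream cart and keep the squeeze

ROBOT

A 6-joint arm with a two-finger parallel gripper is mounted at the origin on the work surface. World frame = base frame: x ahead of the robot, y to its left, z up, the work surface at z = 0. Lengths are in mm, angles in degrees, forces in N, time in s.
With the tool pointing down it reaches from about 300 to 850 mm from the base axis. Payload 4.2 kg.
Tool frame: the origin (TCP) lies midway between the tips of the shut fingers; the grasp point (between the pads) lies 19 mm behind it; z points along the fingers, y is the line along which they close (so a half turn about z gives the same grasp; the last joint's range is limited). The gripper opens to 91 mm and grips with 3 to 60 N. Pads are 32 mm wide; open, the fingers measure 118 mm over their backs; the gripper's body (76 mm by 178 mm) begins 60 mm behind the grasp point.
Start: joints at [73.224, 18.312, 89.639, -0, 72.044, -1.146], TCP at [154.923, 553.753, 213.976] pointing down, gripper open.
Joint ranges: [-177.97, 177.97], [-48.28, 115.42], [12.27, 149.76], [-77.06, 257.06], [2.81, 150.46], [-146.56, 146.56]. Speed limits (degrees/s): [147.25, 147.25, 180, 180, 180, 180].

INTERFACE

Orientations are given as [roll, pitch, yaw] about the fixed x, y, z axes, in that order (R = Rz(yaw) Ry(pitch) Rx(roll)).
In Python, from workcell import env gives the robot as it stands.
- The arm moves only by the tool jog_arm, never from a script. Its argument "steps" is one flat list of numbers, 5 for each row, row after row: the closure, from 0 (fully open) to 1 (shut), then the shift along the tool's x, y, z in cm, then the turn about the tool's z in degrees. A call has 1 to 20 rows; each row is the pose to reach, as a shift and turn from the pose commanded when the call began, along the tool's axes at that moment; what a row does not reach only later rows make up. A row lasts 1/10 s, in which the tool goes at most 50 mm and 8.59 degrees, less where a joint would pass 70% of its speed; a pose out of reach is approached as far as the arm can. A call with a gripper value outside its range is refused whole. The fingers move at their own pace and stop on an object; "force" is the grip in N (left out, the last holds). Time passes only in rows, so rows that repeat a pose let the fingers close. It gives the time, the measured TCP pose, the force and the opening at its end, in the units of the state.
- env.state(): the state, without advancing time (a new reading comes with each control period).
- env.grab_frame(name): name is "side" or "top" or "wrist"; returns the picture (420x560x3 uint8, red, green, blue); there is no depth.
- env.camera_params(name): a dict with "fx", "fy", "cx", "cy" (pixels), "R" (3x3) and "t" (3): a world point X has camera coordinates R X + t. Camera axes: x right, y down, z forward; pixel columns grow to the right and rows downward; lengths in mm; the calibration is good to about 2 mm. A picture is of the moment at which its call begins: read the wrist's pose just before it. camera_params takes no time and is no camera call; for the wrist camera it gives the pose at the moment of the call.
- env.job_done(): hands the job in, once; it reports no verdict.
The state is a dict: "time_s": time; "qpos": joint angles; "qvel": joint speeds; "effort": joint torques, N m; "ee_pos": TCP position; "ee_rot": TCP orientation; "force": force on the tool from outside, world axes, zero at the start; "torque": the same for the moment, N m; "gripper_width": finger opening in mm.
Only numpy, scipy, OpenCV 4.12 (cv2) and the standard library are available. Lean on these libraries where they do the work, as an engineer would, in place of code of your own. Each camera call takes 0.05 s, during which the arm holds its last target. There are 200 camera calls.

TASK

Pull the white stick lamp straight up out of its steel pot, stand it upright in the yellow-edged pocket of the blue bar clamp and let go of it. Then pump the clamp's two orange paddles (squeeze, let them spring open, squeeze again) until the orange jaw pad touches the lamp and is pushed back about half-way on its spring, never hard against its stop or the lamp cracks. Finish while still holding the paddles squeezed so that the pad keeps pressing the lamp; move the jaw only by the paddles, never tip the lamp over, and leave the other things on the counter where they are.

Things in the scene. Friction and masses are not known exactly. Their poses are not given: they have to be found in the camera images.
- lamp: battery stick lamp: plain round rod, 26 mm diameter, 200 mm long, about 0.12 kg, black foot, white tube, orange top 30 mm. Origin: centre of its foot, z along the rod (up at the start). It stands loose and upright in the steel pot lamp_pot. Held about 160 mm above its foot, the fingers stay clear of pot and clamp.
- lamp_pot: fixed steel pot holding the lamp: 100 mm tall, 48 mm wide at the rim, inside 36 to 42 mm wide, inner floor 6 mm up. Origin: centre of its underside on the counter. A second pot just like it holds the scoop; the two pots can swap sides of the counter.
- scoop: bystander: ice-cream scoop, 175 mm tall, dark wooden handle up, standing in the second pot. Origin: centre of its foot.
- clamp: blue bar clamp fixed to the counter, base plate 120 x 335 x 10 mm. Origin: on the counter under the axis of a lamp that touches the V; y axis from the pocket towards the squeeze paddles, z up. An aluminium V (upright faces, top 85 mm above the counter) stands on the -y side of the pocket; the jaw comes from the +y side and moves to -y.
- pocket (a point): middle of the pocket's floor, 10 mm above the counter (clamp frame: y = +5 mm); axes as the clamp's. Put the lamp's foot here: it has about 4 mm play to the V, 7 mm to the front lip (+y) and to either side. Yellow lips rise 20 mm above the floor. The jaw pushes the lamp the last 5 mm into the V.
- jaw: moving jaw: blue block 42 mm wide, top 85 mm above the counter, on a toothed steel bar that runs back through the squeeze head. Origin: 60 mm above the counter, where the pad's front face is when its spring is fully out; axes as the clamp's. Slides to -y with about 2.5 N friction and stays where it is left. At the start the pad is 32 to 62 mm from the seated lamp.
- pad: orange pad, 36 x 36 x 8 mm, sprung, on the jaw's front. Origin: middle of its front (-y) face; axes as the clamp's. Pushed in by the lamp it moves to +y relative to the jaw's origin: 0 mm when free, 14 mm at its stop. Spring: 1.2 N when free, 1.2 N more per mm (9.6 N half-way at 7 mm, 18 N at the stop). The gap between pad and blue block, 14 mm when free, shows it.
- squeeze (a point): point midway between the two orange paddles, 100 mm above the counter (clamp frame: y = 192 mm); axes as the clamp's. The paddles face each other along the clamp's x axis: pinch both from above, fingers closing along that axis. The head that carries them floats up to 10 mm along x and so centres itself in the grip.
- paddle_near: orange paddle on the clamp's -x side, 26 mm wide, 8 mm thick, 62 to 122 mm above the counter; origin: foot of its outer face. Outer faces of the two paddles: 60 mm apart open, 30 mm fully squeezed; they move together. Per mm of closing the jaw advances 0.87 mm, less up to 8 mm ratchet slack (about 18 to 26 mm a squeeze); on opening it stays. Let the paddles open fully between squeezes.
- paddle_far: the same paddle on the clamp's +x side; origin: foot of its outer face. The return spring takes about 3 N (open) to 5 N (fully squeezed) of grip. Force of the pad on the lamp is about 1.15 x (grip - 4 N) - 2.5 N: a grip of 14 to 16 N pushes the pad about half-way; over 20 N drives it hard against its stop.
- cone_stack: bystander: stack of orange and white cone sleeves, 64 mm wide, 132 mm tall; origin under its centre.
- syrup: bystander: amber syrup bottle, 56 mm wide, 170 mm tall; origin under its centre.
- tumbler: bystander: glass tumbler, 70 mm wide, 100 mm tall; origin under its centre.
- phone: bystander: black phone lying flat, 75 x 155 x 9 mm; origin under its centre.

How it is judged (in metres and radians):
On the way, in this order (a step that is already met when the one before it is completed fails the run):
1. the lamp has been pulled up out of its pot (foot above the rim) (height (world z) of lamp above 0.102 m), for 0.1 s.
2. the lamp stands upright on the pocket's floor, let go (horizontal distance between lamp and pocket below 0.012 m and z of lamp in the frame of pocket below 0.005 m and angle between lamp's own z axis and vertical below 0.1 rad and contact force between the fingers and lamp below 0.1 N), for 0.3 s.
3. the paddles have brought the pad against the lamp (contact force between pad and lamp above 1 N and contact force between the fingers and paddle_near above 1 N and contact force between the fingers and paddle_far above 1 N), for 0.2 s.
At the end, for the whole second after the job is handed in: Lamp upright (within 0.10 rad) on the pocket's floor (within 5 mm) and within 12 mm of its middle, at rest and not touched by the robot; the pad presses it with 4 to 17 N (about 2.5 to 13 mm of the 14 mm spring travel) while the fingers hold both paddles squeezed with more than 2 N each (horizontal distance between lamp and pocket below 0.012 m and z of lamp in the frame of pocket below 0.005 m and angle between lamp's own z axis and vertical below 0.1 rad and contact force between pad and lamp between 4 and 17 N and contact force between the fingers and paddle_near above 2 N and contact force between the fingers and paddle_far above 2 N and contact force between the arm and lamp below 0.3 N and linear speed of each of lamp, jaw below 0.02 m/s); the arm keeps its last pose, push and grip.
It fails at once if the lamp is crushed: the pad presses it with more than 20 N (hard against its stop) (contact force between pad and lamp above 20 N).
It fails at once if the robot pushes the jaw or its bar directly (more than 4 N) (contact force between the arm and jaw above 4 N).
It fails at once if the lamp is tipped over (more than 0.5 rad) (angle between lamp's own z axis and vertical above 0.5 rad).
It fails at once if scoop, cone stack, syrup, tumbler or phone is moved more than 30 mm (distance of any of scoop, cone_stack, syrup, tumbler, phone from where it was at the start of the episode above 0.03 m).
It also fails if it takes over 72 s, if anything falls off the work surface, if the arm or the gripper's body presses on something with over 40 N, if the wrist force passes 120 N, or if a joint passes its speed limit or range.

## Working session

There is one attempt and no reset: what is moved stays moved. The work goes in short steps, Python scripts to look and compute and a tool call to move; the robot and the scene stay as the last step left them, time stands still between calls to the robot, and variables do not carry over. Pictures are saved under pics/ and viewed, on a budget of 10 in all, crops included, one or two more only if the job needs it, and the job is handed in when it is done.

Besides the shell and the picture viewer there is one more tool, called after ">>>" as name(argument=value, ...), one argument or row to a line, values as JSON. jog_arm: Moves the arm, as the interface text tells. Its arguments: {"type":"object","properties":{"steps":{"type":"array","items":{"type":"number"}},"force":{"type":"number"}},"required":["steps"]}

```bash
ls; mkdir -p pics; cat > h.py <<'E'
import numpy as np, cv2, sys
sys.path.insert(0,'.')
from workcell import env
def grab(name,fn=None):
    p=env.camera_params(name); im=env.grab_frame(name)
    if fn: cv2.imwrite('pics/'+fn,im[:,:,::-1])
    return im,p
def ray(p,u,v):
    R=np.array(p['R']);t=np.array(p['t'])
    d=R.T@np.array([(u-p['cx'])/p['fx'],(v-p['cy'])/p['fy'],1.]); return -R.T@t,d
def plane(p,u,v,z):
    c,d=ray(p,u,v); return c+d*(z-c[2])/d[2]
def proj(p,X):
    q=np.array(p['R'])@np.array(X)+np.array(p['t']); return np.array([p['fx']*q[0]/q[2]+p['cx'],p['fy']*q[1]/q[2]+p['cy']])
E
python3 - <<'E'
from h import *
a,p=grab('top','top0.png'); b,q=grab('side','side0.png')
for c in(p,q): print(c['fx'],c['cx'],c['cy'],np.round(-np.array(c['R']).T@np.array(c['t'])),np.round(c['R'],3).tolist())
s=env.state();print(s)
E
```

```text
pics
389.585175722624 274.6876179538235 208.64426142770083 [ 3.840e+02 -1.000e+00  1.143e+03] [[-0.023, -1.0, 0.005], [-0.982, 0.022, -0.189], [0.188, -0.009, -0.982]]
433.2762471786106 279.0515277875593 220.06536886197443 [ 166. -811.  680.] [[0.888, -0.459, 0.02], [-0.232, -0.486, -0.843], [0.396, 0.744, -0.538]]
{'time_s': 0.1, 'qpos': array([ 7.32243431e+01,  1.83482858e+01,  8.96990839e+01, -4.49541020e-03,
        7.20435326e+01, -1.14473011e+00]), 'qvel': array([ 0.00554035, -0.16186095, -0.13230979, -0.01270575,  0.01654613,
        0.01253998]), 'effort': array([-6.38635811e-05, -4.13332701e+01, -2.32513350e+01,  7.28105055e-02,
        4.21895483e-02, -5.46155445e-05]), 'ee_pos': array([154.81073386, 553.3036212 , 213.20351675]), 'ee_rot': array([-1.79909030e+02,  2.45734017e-03,  1.64370464e+02]), 'force': array([0.7945187 , 0.25742556, 0.24347197]), 'torque': array([-0.06219072, -0.03789579, -0.02625171]), 'gripper_width': 91.05632980930662}
```

View pics/top0.png

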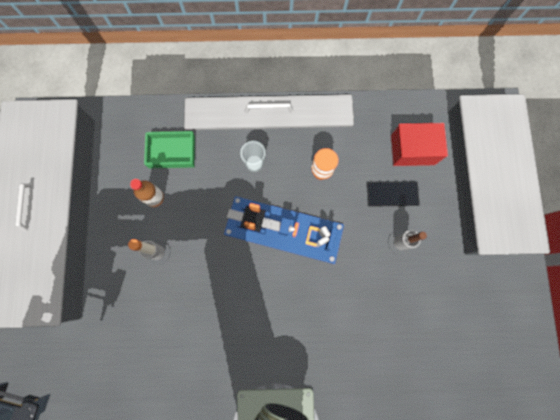

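View pics/side0.png

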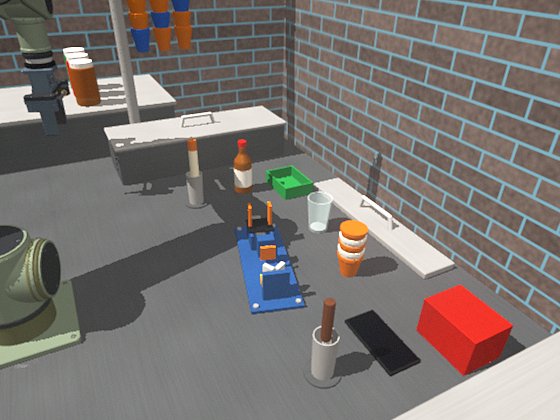

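Top view: the lamp's orange top is near (134,244), with its pot around (155,252). The scoop is on the right at (413,240). The clamp lies across (285,230), with the pocket near (312,236) and the paddles near (253,207)/(249,226). In the side view the lamp's top is at (192,145).

```bash
cat > m.py <<'E'
from h import *
def blob(im,win,lo,hi):
    x0,y0,x1,y1=win
    h=cv2.cvtColor(im,cv2.COLOR_RGB2HSV); m=cv2.inRange(h,lo,hi); k=np.zeros_like(m);k[y0:y1,x0:x1]=m[y0:y1,x0:x1]
    n,l,s,c=cv2.connectedComponentsWithStats(k); i=1+np.argmax(s[1:,4]); return c[i],s[i],(l==i)
def tri(p,a,q,b):
    c1,d1=ray(p,*a);c2,d2=ray(q,*b)
    k=np.linalg.lstsq(np.c_[d1,-d2],c2-c1,rcond=None)[0]
    A,B=c1+k[0]*d1,c2+k[1]*d2; return (A+B)/2,np.linalg.norm(A-B)
E
python3 - <<'E'
from m import *
t=cv2.imread('pics/top0.png')[:,:,::-1].copy();s=cv2.imread('pics/side0.png')[:,:,::-1].copy()
p=env.camera_params('top');q=env.camera_params('side')
O=((5,140,80),(18,255,255))
a,sa,_=blob(t,(120,232,150,258),*O);b,sb,_=blob(s,(180,130,205,160),*O)
print('lamp orange',a,sa,b,sb,tri(p,a,q,b),plane(p,*a,191),plane(q,*b,191))
for w in((240,195,264,215),(240,217,264,236),(285,220,302,240)):
    try:
        c,st,_=blob(t,w,*O);print('orange',c,st,plane(p,*c,122))
    except Exception as e:print(e)
c,st,m=blob(t,(215,190,355,270),(100,100,60),(125,255,255))
ys,xs=np.nonzero(m); P=np.array([plane(p,u,v,10)[:2] for u,v in zip(xs,ys)],np.float32)
print('plate',st,cv2.minAreaRect(P),cv2.boxPoints(cv2.minAreaRect(P)))
c,st,m=blob(t,(295,220,340,255),(20,120,120),(34,255,255));ys,xs=np.nonzero(m);print('yellow',c,st,plane(p,xs.min()/2+xs.max()/2,ys.min()/2+ys.max()/2,30))
cv2.imwrite('pics/z.png',np.hstack([cv2.resize(t[190:270,215:350],None,fx=5,fy=5,interpolation=cv2.INTER_CUBIC)])[:,:,::-1])
E
```

```text
lamp orange [134.49019608 244.20588235] [129 239  12  11 102] [191.74 144.43] [187 139  10  12 100] (array([486.06023484, 334.57090843, 189.79200386]), np.float64(0.24976126957088338)) [485.81031924 334.17825265 191.        ] [485.39198383 331.71947768 191.        ]
orange [254.03174603 207.74603175] [249 204  11   8  63] [583.39926629  44.31587736 122.        ]
orange [249.44927536 224.7826087 ] [244 221  11   9  69] [537.73321586  57.05997164 122.        ]
orange [295.66666667 225.5       ] [295 224   2   4   6] [533.03100328 -65.22012935 122.        ]
plate [ 224  197  119   67 3017] ((540.150146484375, -36.73435974121094), (333.05133056640625, 120.91801452636719), 73.89592742919922) [[ 435.87222 -179.95517]
 [ 552.0453  -213.49576]
 [ 644.4281   106.48645]
 [ 528.255    140.02704]]
yellow [313.84615385 228.15384615] [310 227   9   3  13] [ 537.99452479 -123.61446056   30.        ]
```

View pics/z.png

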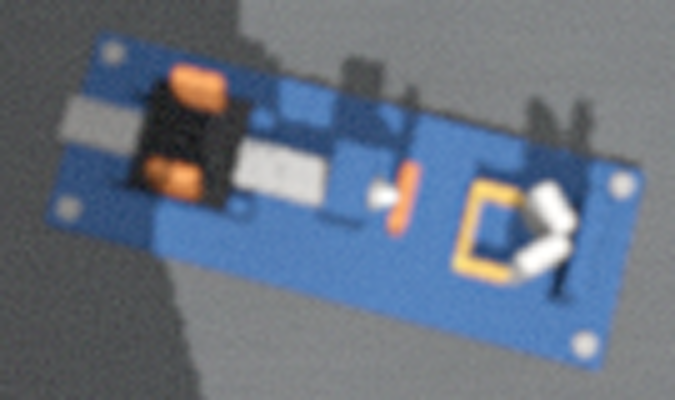

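The plate fit of 333x121 mm agrees with the given 335x120. I'm moving above the lamp for a close look.

>>> jog_arm(
  steps=[0, 0, 0, -5, 0, 0, -5, -1.6, -5, 0, 0, -10, -3.3, -5, 0, 0, -15, -4.9, -5, 0, 0, -19, -6.2, -5, 0, 0, -23, -7.5, -5, 0, 0, -27, -8.8, -5, 0, 0, -31, -10.1, -5, 0, 0, -34, -11.1, -5, 0, 0, -36.5, -11.9, -5, 0, 0, -37.8, -12.4, -5, 0, 0, -37.8, -12.4, -5, 0, 0, -37.8, -12.4, -5, 0],
)

```text
time_s: 1.4
ee_pos: [484.7, 332.9, 263.7]
ee_rot: [-180.0, -0.1, 164.4]
force: [0.1, 0.3, 0.5]
gripper_width: 91.1
```

```bash
python3 - <<'E'
from m import *
s=env.state();print(s['ee_pos'],s['ee_rot'],s['time_s'])
im,p=grab('wrist','w1.png')
print(np.round(-np.array(p['R']).T@np.array(p['t'])),np.round(p['R'],2).tolist(),p['fx'])
print(proj(p,(486,333,206)),proj(p,(486,333,0)))
E
```

```text
[484.72148539 332.91017723 263.66609815] [-1.79993374e+02 -7.71232589e-02  1.64375015e+02] 1.4
[417. 352. 435.] [[0.27, 0.96, -0.0], [0.93, -0.26, 0.25], [0.24, -0.07, -0.97]] 312.18157134923655
[279.42091219 230.30199318] [278.95214174 186.35981102]
```

View pics/w1.png

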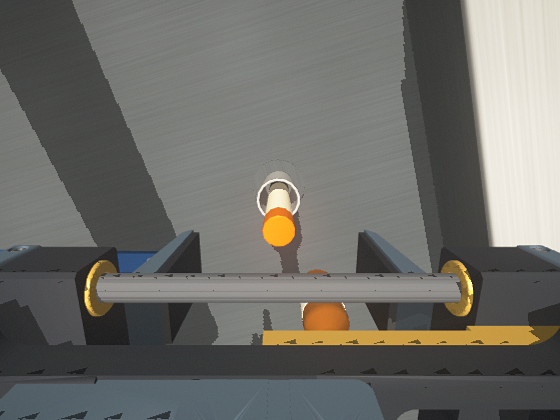

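The wrist view shows the lamp's top centred at (278,230), where I predicted (279,230). Next: descend, grip, and lift straight up.

>>> jog_arm(
  steps=[0, 0, 0, 3, 0, 0, 0, 0, 6, 0, 0, 0, 0, 9, 0, 0, 0, 0, 11.7, 0, 0, 0, 0, 11.7, 0, 0.6, 0, 0, 11.7, 0, 1, 0, 0, 11.7, 0, 1, 0, 0, 11.7, 0, 1, 0, 0, 11.7, 0, 1, 0, 0, 11.7, 0, 1, 0, 0, 11.7, 0, 1, 0, 0, 11.7, 0, 1, 0, 0, 11.7, 0],
  force=15,
)

```text
time_s: 2.75
ee_pos: [485.6, 332.4, 146.9]
ee_rot: [180.0, -0.0, 164.4]
force: [0.0, 0.3, -0.3]
gripper_width: 30.1
```

>>> jog_arm(
  steps=[1, 0, 0, 0, 0, 1, 0, 0, 0, 0, 1, 0, 0, 0, 0, 1, 0, 0, -2, 0, 1, 0, 0, -4.5, 0, 1, 0, 0, -7.5, 0, 1, 0, 0, -10.5, 0, 1, 0, 0, -13, 0, 1, 0, 0, -14, 0, 1, 0, 0, -14, 0, 1, 0, 0, -14, 0],
)

```text
time_s: 3.85
ee_pos: [484.9, 332.1, 285.4]
ee_rot: [-179.9, -0.1, 164.4]
force: [-0.2, 0.5, -1.9]
gripper_width: 25.7
```

```bash
python3 - <<'E'
from m import *
im,p=grab('wrist'); t,pt=grab('top'); sd,ps=grab('side','s2.png')
O=((5,140,80),(18,255,255))
s=env.state();print(s['ee_pos'],s['gripper_width'])
h=cv2.cvtColor(sd,cv2.COLOR_RGB2HSV)
b,st,_=blob(sd,(150,60,230,160),*O);print(b,st)
e=s['ee_pos'];print([proj(ps,(e[0],e[1],z)) for z in (e[2]-141,e[2]+59)])
E
```

```text
[484.97618906 332.11210824 285.18564706] 25.825548892987747Traceback (most recent call last):
  File "<stdin>", line 6, in <module>
  File "m.py", line 5, in blob
    n,l,s,c=cv2.connectedComponentsWithStats(k); i=1+np.argmax(s[1:,4]); return c[i],s[i],(l==i)
                                                     ~~~~~~~~~^^^^^^^^^
    return _wrapfunc(a, 'argmax', axis=axis, out=out, **kwds)
    return bound(*args, **kwds)
ValueError: attempt to get argmax of an empty sequence
```

View pics/s2.png

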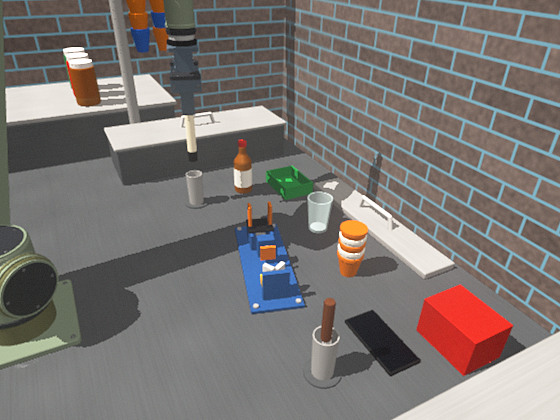

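The lamp is lifted clear, hanging upright with its foot at about (193,158). Now carrying it over the pocket.

>>> jog_arm(
  steps=[1, -0.5, -1.5, 0, 0, 1, -1.4, -4, 0, 0, 1, -2.4, -7, 0, 0, 1, -3.6, -10.5, 0, 0, 1, -4.8, -14, 0, 0, 1, -6, -17.5, 0, 0, 1, -7.3, -21, 0, 0, 1, -8.5, -24.5, 0, 0, 1, -9.7, -28, 0, 0, 1, -10.9, -31.5, 0, 0, 1, -12.1, -35, 0, 0, 1, -13.3, -38.5, 0, 0, 1, -14.2, -41, 0, 0, 1, -14.9, -43, 0, 0, 1, -15.2, -43.8, 0, 0, 1, -15.2, -43.8, 0, 0, 1, -15.2, -43.8, 0, 0, 1, -15.2, -43.8, 0, 0],
)

```text
time_s: 5.8
ee_pos: [513.7, -129.3, 286.9]
ee_rot: [180.0, -0.0, 164.4]
force: [-0.3, -0.4, -1.8]
gripper_width: 25.8
```

```bash
python3 - <<'E'
from m import *
s=env.state();e=s['ee_pos'];print(e,s['gripper_width'],s['ee_rot'])
im,p=grab('wrist'); sd,ps=grab('side')
A=np.array([513.1,-130.4,30]);y=np.array([.277,.961,0]);x=np.array([.961,-.277,0])
def draw(i,q):
    i=i.copy()
    for sx,sy in((1,1),(-1,1),(-1,-1),(1,-1)):
        u=proj(q,A+sx*20*x+sy*20*y);cv2.circle(i,tuple(np.int32(u)),2,(255,0,255),-1)
    return i
print(proj(p,A),proj(ps,A))
c=draw(sd,ps)[120:330,200:340]
c=cv2.resize(c,None,fx=2,fy=2)
o=np.zeros((420,560+280,3),np.uint8);o[:,:560]=draw(im,p);o[:,560:]=c
cv2.imwrite('pics/w3.png',cv2.resize(o,(800,400))[:,:,::-1]); cv2.imwrite('pics/w3raw.png',im[:,:,::-1]);cv2.imwrite('pics/s3raw.png',sd[:,:,::-1]); np.save('w3p.npy',p,allow_pickle=True)
E
```

```text
[ 513.72431629 -129.29149495  286.90984513] 25.754612060156028 [ 1.79972446e+02 -1.72029138e-02  1.64436026e+02]
[277.65902551 185.91366135] [271.83911687 279.89740352]
```

View pics/w3.png

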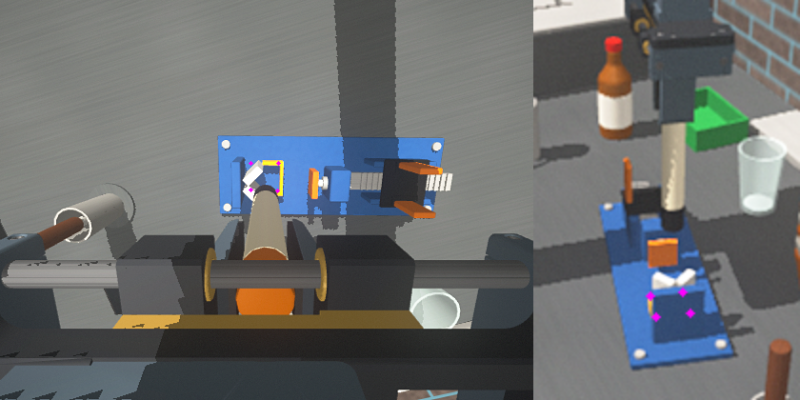

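```bash
python3 - <<'E'
from m import *
p=env.camera_params('wrist')
im=cv2.imread('pics/w3raw.png')[:,:,::-1].copy()
h=cv2.cvtColor(im,cv2.COLOR_RGB2HSV)
m=cv2.inRange(h,(20,110,90),(34,255,255));m[:150]=0;m[222:]=0;m[:,:240]=0;m[:,315:]=0
ys,xs=np.nonzero(m)
A=np.array([513.1,-130.4,30]);y=np.array([.277,.961,0]);x=np.array([.961,-.277,0])
L=np.array([((plane(p,u,v,30)-A)@x,(plane(p,u,v,30)-A)@y) for u,v in zip(xs,ys)])
print(len(L),xs.min(),xs.max(),ys.min(),ys.max(),L.min(0),L.max(0))
for c in range(-30,32,3):
    k=(L[:,0]>=c)&(L[:,0]<c+3)
    if k.any():print(c,k.sum(),L[k,1].min().round(1),L[k,1].max().round(1))
b=cv2.inRange(h,(100,100,50),(125,255,255));b[:130]=0;b[235:]=0
n,l,st,_=cv2.connectedComponentsWithStats(b);i=1+np.argmax(st[1:,4]);ys,xs=np.nonzero(l==i)
P=np.array([plane(p,u,v,10)[:2] for u,v in zip(xs,ys)],np.float32);print(cv2.minAreaRect(P))
for w in((400,165,470,195),(400,205,470,232)):
    c,s,_=blob(im,w,(5,140,80),(18,255,255));print(c,s,plane(p,*c,110))
crop=cv2.resize(im[135:240,225:475],None,fx=3.2,fy=3.2);cv2.imwrite('pics/c3.png',crop[:,:,::-1])
E
```

```text
231 275 297 168 205 [-24.64392287  -3.85888827] [27.12123501 26.34877914]
-27 8 -2.5 22.0
-24 43 -2.5 26.2
-21 45 -3.9 26.2
-18 24 5.7 26.3
-15 6 22.3 25.0
-12 6 22.3 25.1
-9 6 22.4 25.2
-6 6 22.4 25.2
-3 6 22.5 25.3
0 9 22.6 25.4
3 6 22.7 25.5
6 6 22.7 25.5
9 6 22.8 25.6
12 6 22.9 25.7
15 6 22.9 25.7
18 13 17.4 25.8
21 12 18.8 25.9
24 12 18.9 26.0
27 5 20.4 26.0
((541.9539184570312, -37.56452941894531), (333.77008056640625, 119.61602783203125), 73.86897277832031)
[440.40493827 176.17777778] [419 170  46  13 405] [538.69696323  51.19397323 110.        ]
[434.75467775 219.66528067] [414 211  43  18 481] [587.26736109  37.77021528 110.        ]
```

View pics/c3.png

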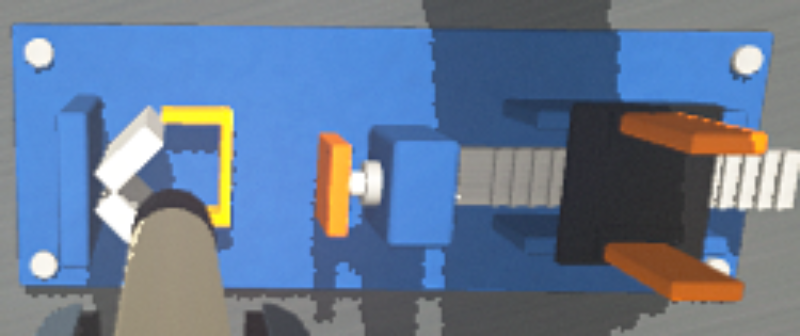

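The pocket from the lips comes out near (514.5,-129), within 2 mm of the plate-based estimate. Lowering with a 0.8 mm correction.

>>> jog_arm(
  steps=[1, -0.1, 0, 2, 0, 1, -0.1, 0, 5, 0, 1, -0.1, 0, 8, 0, 1, -0.1, 0, 10, 0, 1, -0.1, 0, 11, 0, 1, -0.1, 0, 12, 0, 1, -0.1, 0, 12.7, 0, 1, -0.1, 0, 13.2, 0, 1, -0.1, 0, 13.4, 0, 1, -0.1, 0, 13.5, 0, 1, -0.1, 0, 13.5, 0, 1, -0.1, 0, 13.5, 0],
)

```text
time_s: 7.1
ee_pos: [515.1, -130.6, 152.3]
ee_rot: [180.0, 0.0, 164.4]
force: [0.4, -0.2, -1.7]
gripper_width: 25.7
```

```bash
python3 - <<'E'
from m import *
s=env.state();print(s['ee_pos'],s['force'],s['gripper_width'])
im,p=grab('wrist'); sd,ps=grab('side')
o=np.zeros((420,560+240,3),np.uint8);o[:,:560]=im;o[:,560:]=cv2.resize(sd[200:305,235:295],(240,420));cv2.imwrite('pics/w4.png',o[:,:,::-1])
E
```

```text
[ 515.10636095 -130.610293    152.334492  ] [ 0.41167483 -0.19922708 -1.66563202] 25.711268370327417
```

View pics/w4.png

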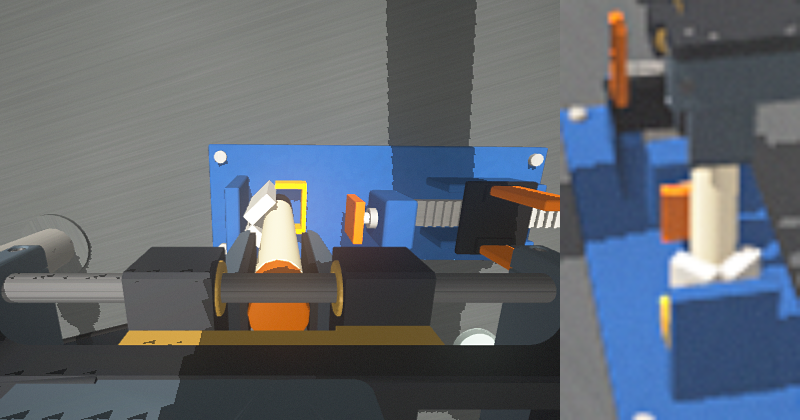

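The lamp's foot is inside the pocket, between the V at (262,200) and the yellow lip at (303,205). No contact load yet. Final lowering, then release.

>>> jog_arm(
  steps=[1, 0, 0.1, 0.05, 0, 1, 0, 0.1, 0.1, 0, 1, 0, 0.1, 0.15, 0, 1, 0, 0.1, 0.15, 0],
)

```text
time_s: 7.6
ee_pos: [515.3, -129.5, 150.9]
ee_rot: [180.0, 0.0, 164.4]
force: [-0.8, 1.0, 2.1]
gripper_width: 26.0
```

>>> jog_arm(
  steps=[0.6, 0, 0, 0, 0, 0.6, 0, 0, 0, 0, 0.4, 0, 0, 0, 0, 0.3, 0, 0, 0, 0, 0, 0, 0, 0, 0, 0, 0, 0, 0, 0, 0, 0, 0, 0, 0, 0, 0, 0, 0, 0],
)

```text
time_s: 8.4
ee_pos: [515.2, -129.6, 150.4]
ee_rot: [180.0, 0.0, 164.4]
force: [-0.6, -0.7, 0.0]
gripper_width: 81.4
```

>>> jog_arm(
  steps=[0, 0, 0, -2, 0, 0, 0, 0, -5, 0, 0, 0, 0, -8, 0, 0, 0, 0, -11, 0, 0, 0, 0, -13, 0, 0, 0, 0, -13, 0, 0, 0, 0, -13, 0],
)

```text
time_s: 9.1
ee_pos: [514.9, -129.5, 279.9]
ee_rot: [180.0, -0.0, 164.4]
force: [0.1, 0.4, -1.0]
gripper_width: 91.4
```

```bash
python3 - <<'E'
from m import *
s=env.state();print(s['ee_pos'],s['force'],s['gripper_width'],s['time_s'])
im,p=grab('wrist'); sd,ps=grab('side');t,pt=grab('top')
O=((5,140,80),(18,255,255))
a,sa,_=blob(im,(180,150,380,300),*O);b,sb,_=blob(t,(295,210,350,270),*O);c,sc,_=blob(sd,(250,150,310,250),*O)
print(a,sa,plane(p,*a,210),b,sb,plane(pt,*b,195),c,sc,plane(ps,*c,195))
o=np.zeros((420,560+240,3),np.uint8);o[:,:560]=im;o[:,560:]=cv2.resize(sd[180:320,230:310],(240,420));cv2.imwrite('pics/w5.png',o[:,:,::-1])
E
```

```text
[ 514.88891259 -129.47001918  279.94699726] [ 0.07964929  0.39596732 -1.04282096] 91.37783877705706 9.1
[278.45066667 224.324     ] [263 207  31  33 750] [ 514.8702551  -129.79496699  210.        ] [296.16666667 225.83333333] [295 225   3   3   6] [521.50913234 -61.83886697 195.        ] [272.76       216.89777778] [267 202  13  26 225] [ 517.17772185 -122.44337731  195.        ]
```

View pics/w5.png

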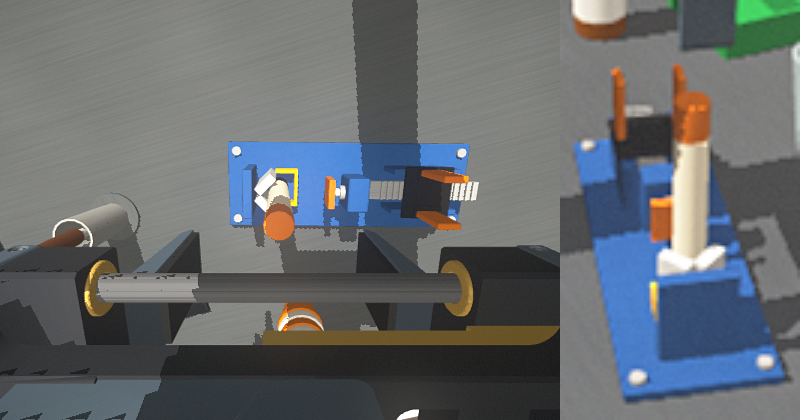

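The lamp stands alone in the pocket. Its top measures (515,-130) and its foot is at the pocket, so it is upright. Now moving above the paddles, turning 90°.

>>> jog_arm(
  steps=[0, 0, 2, 0, 8, 0, 0, 5, 0, 16, 0, 0, 8, 0, 24, 0, 0, 11, 0, 32, 0, 0, 14, 0, 40, 0, 0, 17, 0, 48, 0, 0.1, 18.6, 0, 56, 0, 0.1, 18.6, 0, 64, 0, 0.1, 18.6, 2, 72, 0, 0.1, 18.6, 4, 80, 0, 0.1, 18.6, 6, 88, 0, 0.1, 18.6, 8, 90.5, 0, 0.1, 18.6, 8, 90.5, 0, 0.1, 18.6, 8, 90.5],
)

```text
time_s: 10.65
ee_pos: [564.0, 49.8, 199.9]
ee_rot: [-179.9, 0.0, 73.9]
force: [0.1, 0.2, 0.1]
gripper_width: 90.9
```

```bash
python3 - <<'E'
from m import *
s=env.state();print(s['ee_pos'],s['ee_rot'],s['gripper_width'],s['time_s'])
im,p=grab('wrist')
A=np.array([514.8,-129.2,0]);y=np.array([.2774,.9608,0]);x=np.array([.9608,-.2774,0])
h=cv2.cvtColor(im,cv2.COLOR_RGB2HSV)
m=cv2.inRange(h,(5,140,80),(18,255,255));n,l,st,c=cv2.connectedComponentsWithStats(m)
for i in range(1,n):
    if st[i,4]>150:
        X=plane(p,*c[i],122)-A;print(st[i],c[i],'local x,y at z122',X@x,X@y)
for z in(62,122):print(z,[proj(p,A+192-192+187*y+sx*x+np.array([0,0,z])).round() for sx in(-30,30)])
cv2.imwrite('pics/w6.png',im[:,:,::-1])
E
```

```text
[564.03959285  49.80669975 199.9037145 ] [-1.79910807e+02  2.61855188e-02  7.39311480e+01] 90.94623915236433 10.65
[247 192  13  41 460] [253.03695652 212.21956522] local x,y at z122 -23.2051736740787 193.1646804722972
[304 192  15  41 487] [311.02669405 211.97330595] local x,y at z122 24.474472146929454 193.43005696409372
[262 308  39  18 424] [281.16981132 316.0754717 ] local x,y at z122 0.2515283986337127 96.780468977938
[265 331  59  14 492] [292.80284553 337.01422764] local x,y at z122 10.998618067008195 75.10444933635681
62 [array([251., 204.]), array([310., 204.])]
122 [array([245., 219.]), array([317., 219.])]
```

View pics/w6.png

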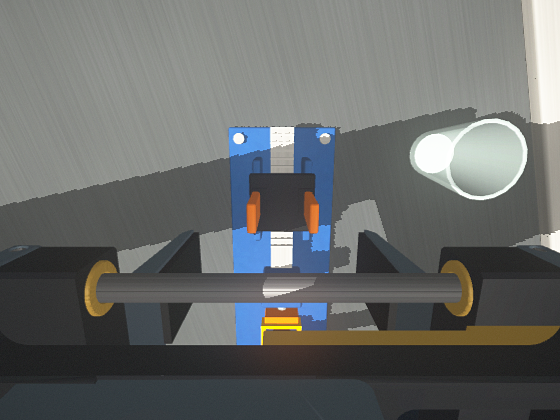

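The paddles are at (253,212) and (311,212), symmetric between the fingers. I'll correct by 4 mm and 2 mm, descend, and make the first squeeze at 12 N.

>>> jog_arm(
  steps=[0, 0.2, 0.4, 3, 0, 0, 0.2, 0.4, 6, 0, 0, 0.2, 0.4, 9, 0, 0, 0.2, 0.4, 11, 0, 0, 0.2, 0.4, 11.9, 0, 0, 0.2, 0.4, 11.9, 0, 0, 0.2, 0.4, 11.9, 0],
  force=12,
)

```text
time_s: 11.4
ee_pos: [569.9, 50.7, 82.8]
ee_rot: [179.9, -0.1, 73.9]
force: [0.8, 0.3, -0.0]
gripper_width: 91.3
```

>>> jog_arm(
  steps=[0.4, 0, 0, 0, 0, 1, 0, 0, 0, 0, 1, 0, 0, 0, 0, 1, 0, 0, 0, 0, 1, 0, 0, 0, 0, 1, 0, 0, 0, 0, 1, 0, 0, 0, 0, 1, 0, 0, 0, 0, 1, 0, 0, 0, 0, 1, 0, 0, 0, 0, 1, 0, 0, 0, 0, 1, 0, 0, 0, 0],
  force=12,
)

```text
time_s: 12.6
ee_pos: [569.0, 50.6, 81.7]
ee_rot: [180.0, -0.0, 73.9]
force: [-0.3, -0.7, 4.8]
gripper_width: 29.8
```

```bash
cat > g.py <<'E'
from m import *
s=env.state();print(s['ee_pos'],s['force'],s['gripper_width'],s['time_s'])
A=np.array([514.8,-129.2,0]);y=np.array([.2774,.9608,0])
t,pt=grab('top');sd,ps=grab('side')
O=((3,120,80),(18,255,255))
for im,p,w in((t,pt,(270,205,345,262)),(sd,ps,(245,225,300,275))):
    h=cv2.cvtColor(im,cv2.COLOR_RGB2HSV);m=cv2.inRange(h,*O);k=np.zeros_like(m);k[w[1]:w[3],w[0]:w[2]]=m[w[1]:w[3],w[0]:w[2]]
    n,l,st,c=cv2.connectedComponentsWithStats(k)
    for i in range(1,n):
        if st[i,4]>4:print(st[i],c[i].round(1),'y at z70:',((plane(p,*c[i],70)-A)@y).round(1))
E
python3 g.py
```

```text
[568.98868779  50.58046379  81.71794965] [-0.32259163 -0.70477756  4.83380662] 29.805198481382437 12.6
[319 223  11  11  91] [324.  227.6] y at z70: -12.3
[302 226   4  12  24] [303.7 231.2] y at z70: 40.1
[267 225  13   3  29] [273.3 225.8] y at z70: 160.4
[260 233   4   2   5] [261.6 233.8] y at z70: 129.3
[262 252   6  13  55] [263.9 257.6] y at z70: 32.6
```

Squeeze 1 closed fully (29.8 mm), and the pad still has roughly 25–30 mm to go. Opening, then the second squeeze.

>>> jog_arm(
  steps=[0, 0, 0, 0, 0, 0, 0, 0, 0, 0, 0, 0, 0, 0, 0, 0, 0, 0, 0, 0, 0, 0, 0, 0, 0, 0, 0, 0, 0, 0, 0, 0, 0, 0, 0, 0, 0, 0, 0, 0],
  force=12,
)

```text
time_s: 13.5
ee_pos: [568.5, 50.6, 81.2]
ee_rot: [-180.0, 0.0, 73.9]
force: [-0.4, -0.2, 1.0]
gripper_width: 90.3
```

>>> jog_arm(
  steps=[0.35, 0, 0, 0, 0, 0.4, 0, 0, 0, 0, 0.5, 0, 0, 0, 0, 0.55, 0, 0, 0, 0, 0.6, 0, 0, 0, 0, 0.65, 0, 0, 0, 0, 0.7, 0, 0, 0, 0, 1, 0, 0, 0, 0, 1, 0, 0, 0, 0, 1, 0, 0, 0, 0, 1, 0, 0, 0, 0, 1, 0, 0, 0, 0, 1, 0, 0, 0, 0],
  force=12,
)

```text
time_s: 14.8
ee_pos: [568.7, 50.7, 81.4]
ee_rot: [-180.0, -0.0, 73.9]
force: [-0.2, 0.1, 0.8]
gripper_width: 29.8
```

```bash
python3 g.py
```

```text
[568.66647622  50.65495224  81.43870767] [-0.15713633  0.10358076  0.75161107] 29.825084608227378 14.8
[320 223  11  11  92] [325.  227.9] y at z70: -15.2
[309 227   8  14  50] [312.3 232.9] y at z70: 15.7
[267 225  13   4  34] [273.5 226. ] y at z70: 159.3
[263 259   4   5  16] [264.4 260.7] y at z70: 21.0
```

Squeeze 2 brought the pad near the lamp, and the lamp's top has shifted slightly towards the V. The third squeeze should bind, so I'll close slowly at 12 N and then raise to 15 N.

>>> jog_arm(
  steps=[0, 0, 0, 0, 0, 0, 0, 0, 0, 0, 0, 0, 0, 0, 0, 0, 0, 0, 0, 0, 0, 0, 0, 0, 0, 0, 0, 0, 0, 0, 0, 0, 0, 0, 0, 0, 0, 0, 0, 0],
  force=10,
)

```text
time_s: 15.7
ee_pos: [568.7, 50.6, 81.5]
ee_rot: [180.0, -0.0, 73.9]
force: [-0.4, -0.6, 0.2]
gripper_width: 89.6
```

>>> jog_arm(
  steps=[0.3, 0, 0, 0, 0, 0.35, 0, 0, 0, 0, 0.38, 0, 0, 0, 0, 0.41, 0, 0, 0, 0, 0.44, 0, 0, 0, 0, 0.47, 0, 0, 0, 0, 0.5, 0, 0, 0, 0, 0.53, 0, 0, 0, 0, 0.56, 0, 0, 0, 0, 0.6, 0, 0, 0, 0, 0.64, 0, 0, 0, 0, 0.7, 0, 0, 0, 0, 1, 0, 0, 0, 0, 1, 0, 0, 0, 0, 1, 0, 0, 0, 0, 1, 0, 0, 0, 0],
  force=12,
)

```text
time_s: 17.3
ee_pos: [568.7, 50.7, 81.4]
ee_rot: [-180.0, -0.0, 73.9]
force: [0.4, 0.7, -0.2]
gripper_width: 47.6
```

```bash
python3 g.py
```

```text
[568.66611547  50.70052409  81.43211069] [ 0.36102501  0.69034196 -0.23623569] 47.633959975626965 17.3
[321 224  11  11  89] [325.8 228.6] y at z70: -17.6
[311 227   7  14  44] [313.5 233.1] y at z70: 12.5
[251 225   4   2   7] [252.7 225.4] y at z70: 170.6
[267 225  13   4  43] [273.1 226.3] y at z70: 158.2
[264 259   3   4  11] [265.1 260.6] y at z70: 20.9
```

It stalled at 47.6 mm, so the pad is pressing. Raising the grip to 15 N.

>>> jog_arm(
  steps=[1, 0, 0, 0, 0, 1, 0, 0, 0, 0, 1, 0, 0, 0, 0, 1, 0, 0, 0, 0],
  force=13.5,
)

```text
time_s: 17.8
ee_pos: [568.7, 50.7, 81.4]
ee_rot: [-180.0, -0.0, 73.9]
force: [0.0, 1.5, -1.4]
gripper_width: 45.4
```

>>> jog_arm(
  steps=[1, 0, 0, 0, 0, 1, 0, 0, 0, 0, 1, 0, 0, 0, 0, 1, 0, 0, 0, 0, 1, 0, 0, 0, 0, 1, 0, 0, 0, 0, 1, 0, 0, 0, 0, 1, 0, 0, 0, 0],
  force=15,
)

```text
time_s: 18.6
ee_pos: [568.7, 50.7, 81.4]
ee_rot: [-180.0, -0.0, 73.9]
force: [0.1, 1.0, -0.4]
gripper_width: 43.8
```

```bash
python3 g.py; python3 - <<'E'
from h import *
a,_=grab('side');b,_=grab('top')
o=np.zeros((560,800,3),np.uint8);o[:,:400]=cv2.resize(a[180:320,225:325],(400,560),interpolation=cv2.INTER_CUBIC);o[:,400:]=cv2.resize(b[195:265,290:340],(400,560),interpolation=cv2.INTER_CUBIC);cv2.imwrite('pics/f.png',o[:,:,::-1])
E
```

```text
[568.68302767  50.67503125  81.44293831] [ 0.0841094  1.009419  -0.4301596] 43.77195668610503 18.6
[321 224  11  11  89] [325.8 228.6] y at z70: -17.6
[311 227   7  14  41] [313.6 233.2] y at z70: 12.1
[252 225   4   2   6] [253.5 225.3] y at z70: 170.7
[267 225  13   4  43] [273.1 226.3] y at z70: 158.2
[264 259   3   4  10] [265.  260.7] y at z70: 20.7
```

View pics/f.png

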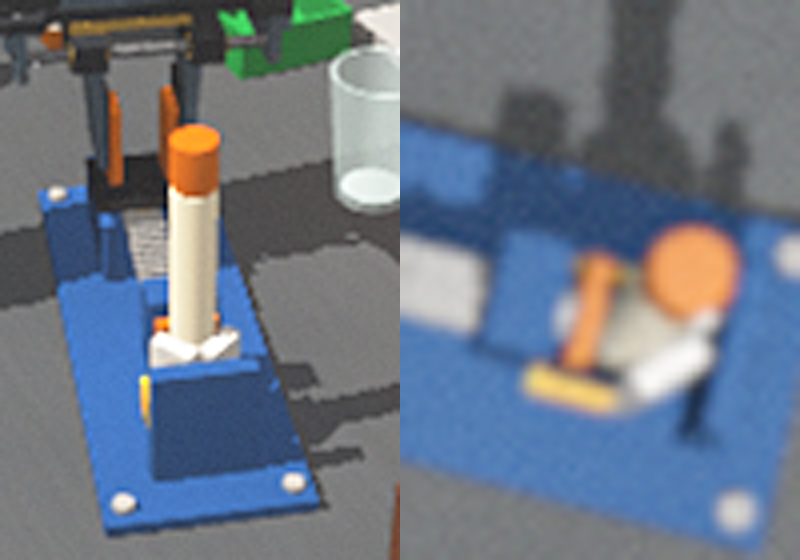

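The lamp stands upright against the V. The pad touches it with a gap still behind it, and both paddles are held. From 12 to 15 N the paddles closed 3.9 mm, about 3.4 mm of pad travel. That fits the spring (about 3 mm expected), so the pad is not at its stop. Handing in.

```bash
python3 -c "
from h import *
print(env.job_done())"
```

```text
the job is handed in; nothing more can be done
None
```

I pulled the lamp straight up out of its pot, stood it in the clamp's pocket and let go of it. Three squeezes of the paddles then brought the pad against the lamp. I handed the job in at about 19 s, still holding both paddles at 15 N; no verdict was reported.

**Pad pressure:** the paddles are stalled 43.8 mm apart, not fully closed. By the formula given, the pad should press with about 10 N, roughly half-way on its spring. From 12 to 15 N the pad moved in about 3.4 mm, against about 3 mm expected, so it is still on its spring and not at its stop. This is worked out from grip and opening; I could not read the pad force or measure the gap directly.

**Lamp:** in the last side and top pictures it stands upright against the V, and the pad touches it with a gap still behind it.

**Other things on the counter:** the arm's path stayed clear of them, and nothing looked moved in the pictures I viewed. I did not measure their final positions.

**Disagreements:** my estimates of the clamp from two views differed by about 2 mm, which the pocket's play covered. The final colour-mask readings of the pad position also differed by about 9 mm between the top and side cameras because parts were hidden, so I relied on the stall and the pictures instead.

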